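# Tumbler onto the drying peg by the washbasin

## Robot

A 7-joint arm with a two-finger parallel gripper is mounted at the origin on the work surface. World frame = base frame: x ahead of the robot, y to its left, z up, the work surface at z = 0. Lengths are in m, angles in rad, forces in N, time in s.
With the tool pointing down it reaches from about 0.4 to 0.85 m from the base axis. Payload 10.4 kg.
Tool frame: the origin (TCP) lies midway between the tips of the shut fingers; the grasp point (between the pads) lies 19 mm behind it (arm.hold_point_z is the distance from the TCP to the grasp point, in m); y points along the fingers, x is the direction in which the jaws open and shut, and the axes are right-handed (so a half turn about y gives the same grasp; the last joint's range is limited). The gripper opens to 87 mm and grips with 3 to 60 N. Pads are 19 mm wide; open, the fingers measure 117 mm over their backs; the gripper's body (75 mm by 190 mm) begins 51 mm behind the grasp point.
Start: joints at [-1.156, 0.332, -0.065, 1.46, 0.022, 1.35, -0.088], TCP at [0.265, 0.566, 0.223] pointing down, gripper open.
Joint ranges: [-2.6, 2.6], [-0.5, 2.12], [-1.47, 1.34], [0.16, 2.42], [-1.27, 4.41], [0.06, 2.06], [-2.6, 2.6]. Speed limits (rad/s): [2.22, 2.22, 2.79, 2.79, 3.14, 3.14, 3.14].

## Interface

Orientations are given as a unit quaternion [w, x, y, z].
In Python, from station import arm gives the robot as it stands.
- The arm moves only by the tool jog_arm, never from a script. Its argument "series" is a list of rows, each an object with "delta_rot": the turn, a rotation vector about the tool's x, y, z each as a share of 0.08 rad, from -1 to 1, a list of three; "dp": the shift along the tool's x, y, z each as a share of 2.5 cm, from -1 to 1, a list of three; "grip": the finger opening in mm, from 0 to 87. In form: [{"delta_rot": [wx, wy, wz], "dp": [x, y, z], "grip": grip}, ...]. A call has 1 to 12 rows; each row shifts and turns the pose as measured when the row begins, along the tool's axes as they then stand; what a row does not reach is not made up. A row lasts 1/8 s, in which the tool goes at most 62.5 mm and 10.7 degrees, less where a joint would pass 70% of its speed; a pose out of reach is approached as far as the arm can. A call with a number of a shift or a turn outside -1 to 1 is refused whole. A call with a gripper value outside its range is refused whole. The fingers move at their own pace and stop on an object; the grip force is fixed at half the most. Time passes only in rows, so rows that do not move let the fingers close. It gives the time, the measured TCP pose, the force and the opening at its end, in the units of the state.
- arm.read_state(): the state, without advancing time (a new reading comes with each control period).
- arm.grab_frame(name): name is "scene" or "top" or "wrist"; returns a dict with "color" (400x640x3 uint8, red, green, blue), "z_map" (400x640 float32, m along the optical axis (not along the pixel's ray), 0 where there is no reading), "intrinsics" (3x3 intrinsics, pixels), "R" (3x3) and "t" (3): a world point X has camera coordinates R X + t. Camera axes: x right, y down, z forward; pixel columns grow to the right and rows downward; lengths in m; the calibration is good to about 2 mm. A picture is of the moment at which its call begins.
- arm.job_done(): hands the job in, once; it reports no verdict.
The state is a dict: "clock": time; "q": joint angles; "qd": joint speeds; "tau": joint torques, N m; "eef_pos": TCP position; "tool_rot": TCP orientation; "contact_force": force on the tool from outside, world axes, zero at the start; "wrist_torque": the same for the moment, N m; "finger_gap": opening from 0.0 (shut) to 1.0 (fully open).
Only numpy, scipy, OpenCV 4.12 (cv2) and the standard library are available. Lean on these libraries where they do the work, as an engineer would, in place of code of your own. Each camera call takes 0.05 s, during which the arm holds its last target.

## Task

Two rinsed cups lie on the sloping wire rests on the counter. Take the taller one, turn it upside down and put it over the free drying peg so that it stands level on its rim on the peg's foot; set it down, do not let it drop. Leave the other two cups, the shorter one and the one already on a peg, where they are.

Things in the scene. Friction and masses are not known exactly. Their poses are not given: they have to be found in the camera images.
- tumbler_mid (a point): Taller of two plastic cups lying on wire rests: straight round wall, 56 mm across, 85 tall, wall 3, base 4, 60 g. Point: its centre, half-way up its axis, 78 mm above the counter at the start; z runs from closed base to open mouth. Lies mouth 40 deg below level, roughly towards the robot, loose on two wires 30 mm apart below, rim against their upturned ends; sides and top free, lifts straight up.
- peg_seat (a point): Free drying peg: fixed white stand, ribbed round foot 100 mm across, bare upright peg at its centre, 18 mm thick below, 14 near its round tip. Point: on the peg axis at the top of the ribs, 12 mm above the counter, where a cup's rim stands; the peg rises 60 mm above it; z up. Peg is shorter than the tumbler's depth, so the tumbler stands on its rim.
- short_mid (a point): Bystander: shorter cup of the same plastic, 56 mm across, 54 mm tall, lying mouth downhill on the other, identical wire rest (the rests trade places). Point: its centre; z runs from base to mouth.
- beaker_mid (a point): Bystander: wider cup, 70 mm across, 80 mm tall, already upside down on a second stand like the first (the stands trade places). Point: its centre; z runs from base to mouth (down).
Not all that is in view belongs to the job. Leave any blue or green look-alike of the part that bears tumbler_mid alone.

How it is judged:
By the outcome, as a careful person would: the job done as asked, in the order asked, and still so for the second after the job is handed in, with the robot touching nothing.
It also fails if it takes over 35 s, if anything falls off the work surface, if the arm or the gripper's body presses on something with over 40 N, if the wrist force passes 120 N, or if a joint passes its speed limit or range.

## Working session

There is one attempt and no reset: what is moved stays moved. The work goes in short steps, Python scripts to look and compute and a tool call to move; the robot and the scene stay as the last step left them, time stands still between calls to the robot, and variables do not carry over. Pictures are saved under pics/ and viewed, and the job is handed in when it is done.

Besides the shell and the picture viewer there is one more tool, called after "Emit:" as a command line: name --argument value ..., lists and objects as JSON in quotes. jog_arm: Moves the arm, as the interface text tells. Its arguments: {"type":"object","properties":{"series":{"type":"array","items":{"type":"object","properties":{"delta_rot":{"type":"array","items":{"type":"number","minimum":-1,"maximum":1}},"dp":{"type":"array","items":{"type":"number","minimum":-1,"maximum":1}},"grip":{"type":"number"}}}}},"required":["series"]}

```bash
mkdir -p pics; ls; python3 - <<'E'
from station import arm
import cv2,numpy as np,pickle
s=arm.read_state();print(s['clock'],s['eef_pos'],s['tool_rot'],s['finger_gap'],arm.hold_point_z)
d={}
for n in['scene','top','wrist']:
    f=arm.grab_frame(n);d[n]=f;cv2.imwrite(f'pics/a_{n}.png',f['color'][:,:,::-1])
    print(n,(-f['R'].T@f['t']).round(3),f['intrinsics'].round(1).tolist())
pickle.dump(d,open('a.pkl','wb'))
E
```

```text
pics
0.0 [0.26479583 0.5656793  0.22172342] [-0.59632328  0.59695323  0.37907192 -0.37993402] 0.9985454870946724 0.0187
scene [ 1.231 -0.522  0.776] [[423.1, 0.0, 321.7], [0.0, 423.1, 193.2], [0.0, 0.0, 1.0]]
top [0.449 0.053 0.973] [[365.3, 0.0, 316.9], [0.0, 365.3, 200.4], [0.0, 0.0, 1.0]]
wrist [0.191 0.599 0.385] [[334.9, 0.0, 319.0], [0.0, 334.9, 199.3], [0.0, 0.0, 1.0]]
```

View pics/a_scene.png

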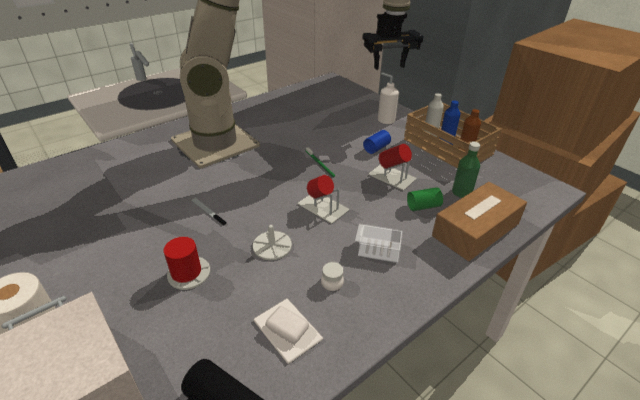

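View pics/a_top.png

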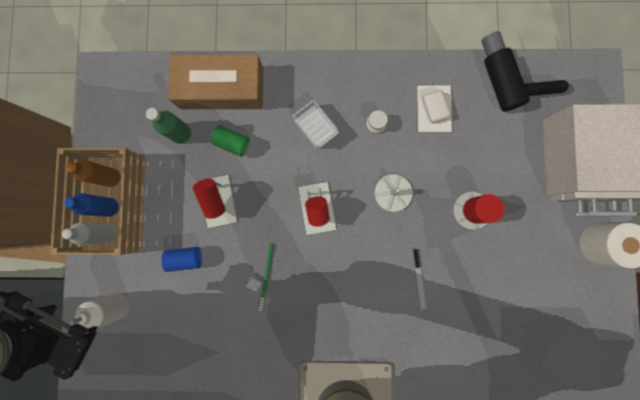

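View pics/a_wrist.png

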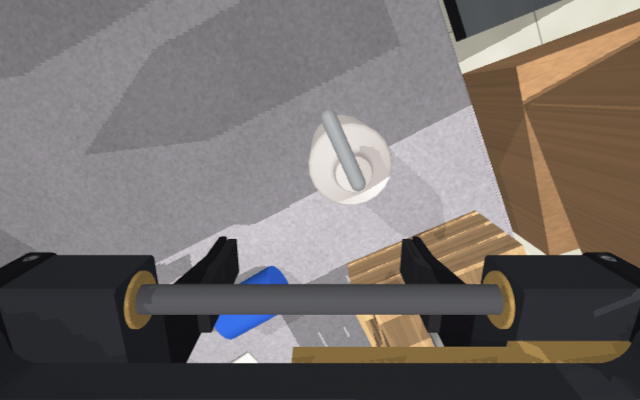

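The images show four red cups' worth of interest. The tall cup is at top (209,198) and scene (396,157). The short cup is at top (318,211). The free peg is at top (393,193) and scene (271,245). The beaker is at top (485,209). Blue and green decoys lie at top (182,260) and (230,140). Next I'll measure positions.

```bash
cat > h.py <<'E'
import numpy as np,cv2
def cloud(f,mask=None):
    z=f['z_map'];v,u=np.nonzero((z>0)&(mask if mask is not None else True))
    d=z[v,u];K=f['intrinsics']
    c=np.c_[(u-K[0,2])/K[0,0]*d,(v-K[1,2])/K[1,1]*d,d]
    return (c-f['t'])@f['R'],u,v
def proj(f,X):
    c=f['R']@np.asarray(X)+f['t'];p=f['intrinsics']@c;return p[:2]/p[2]
def ray(f,uv):
    K=f['intrinsics'];d=f['R'].T@np.array([(uv[0]-K[0,2])/K[0,0],(uv[1]-K[1,2])/K[1,1],1]);return -f['R'].T@f['t'],d
def red(f):
    h=cv2.cvtColor(f['color'],cv2.COLOR_RGB2HSV);return ((h[...,0]<6)|(h[...,0]>174))&(h[...,1]>150)&(h[...,2]>50)
E
python3 - <<'E'
import pickle,numpy as np,cv2
from h import *
from scipy.optimize import least_squares
d=pickle.load(open('a.pkl','rb'))
P={}
for n in['top','scene']:
    m=red(d[n]);nn,l,st,ce=cv2.connectedComponentsWithStats(m.astype(np.uint8))
    for i in range(1,nn):
        if st[i,4]<100: continue
        p,u,v=cloud(d[n],l==i);print(n,st[i].tolist(),np.median(p,0).round(3),p.min(0).round(3),p.max(0).round(3))
        md=np.median(p,0)
        k='tall' if md[1]>.24 else 'short' if md[1]>0.02 else 'beaker'
        er=cv2.erode((l==i).astype(np.uint8),np.ones((3,3)))>0
        P.setdefault(k,{})[n]=(cloud(d[n],er)[0],p)
for k in['tall','short']:
  for src in(['top'],['scene'],['top','scene']):
    p=np.vstack([P[k][s][0] for s in src])
    c0=p.mean(0)-[0,0,.015]
    def ax(t,e):return np.array([-np.cos(e)*np.cos(t),-np.cos(e)*np.sin(t),-np.sin(e)])
    def res(x):
        a=ax(x[3],x[4]);r=p-x[:3];s=r@a;return np.r_[np.linalg.norm(r-np.outer(s,a),axis=1)-.028,(x[:3]-c0)@a*.01,(x[4]-np.radians(40))*.02]
    s=least_squares(res,[*c0,0,np.radians(40)],loss='soft_l1',f_scale=.002)
    a=ax(*s.x[3:]);q=np.vstack([P[k][t][1] for t in src]);r=q-s.x[:3];t=r@a;rad=np.linalg.norm(r-np.outer(t,a),axis=1)
    ok=abs(rad-.028)<.004;t=t[ok];lo,hi=np.percentile(t,[1,99])
    print(k,src,'c',(s.x[:3]+a*(lo+hi)/2).round(4),'axis',a.round(3),'yaw,el',np.degrees(s.x[3:]).round(1),'len',hi-lo,'rms',np.std(res(s.x)))
# peg
for n in['top','scene']:
    f=d[n];h=cv2.cvtColor(f['color'],cv2.COLOR_RGB2HSV);m=(h[...,1]<50)&(h[...,2]>130)
    p,u,v=cloud(f,m);ok=(p[:,2]>.003)&(p[:,2]<.1)&(np.hypot(p[:,0]-.5,p[:,1]+.14)<.09)
    p=p[ok];print(n,len(p),'foot mid',((p.min(0)+p.max(0))/2).round(4),p.min(0),p.max(0))
    t=p[p[:,2]>.03];print(' peg pts',len(t),t.mean(0) if len(t) else '')
    (c,r)=cv2.minEnclosingCircle(p[p[:,2]<.02][:,:2].astype(np.float32));print(' circ',c,r)
E
```

```text
top [193, 179, 31, 39, 775] [0.526 0.334 0.1  ] [0.481 0.309 0.061] [0.574 0.37  0.128]
top [464, 195, 40, 28, 902] [ 0.503 -0.328  0.091] [ 0.472 -0.414  0.001] [ 0.537 -0.303  0.097]
top [306, 197, 23, 29, 522] [0.496 0.072 0.087] [0.463 0.046 0.065] [0.533 0.1   0.108]
scene [379, 144, 33, 24, 520] [0.544 0.321 0.093] [ 0.416  0.304 -0.002] [0.578 0.525 0.128]
scene [307, 175, 27, 23, 441] [0.512 0.059 0.081] [ 0.399  0.04  -0.   ] [0.535 0.185 0.106]
scene [164, 237, 37, 45, 1275] [ 0.528 -0.345  0.083] [ 0.406 -0.375  0.   ] [ 0.544 -0.277  0.096]
tall ['top'] c [0.5292 0.342  0.0783] axis [-0.753 -0.18  -0.634] yaw,el [13.4 39.3] len 0.08057069805199676 rms 0.005871243760895468
tall ['scene'] c [0.5304 0.3404 0.0798] axis [-0.771 -0.178 -0.612] yaw,el [13.  37.7] len 0.08069819355356495 rms 0.006593430154174604
tall ['top', 'scene'] c [0.53   0.341  0.0786] axis [-0.756 -0.176 -0.63 ] yaw,el [13.1 39.1] len 0.0814142895340364 rms 0.006253952474474756
short ['top'] c [0.499  0.0732 0.0687] axis [ 0.217 -0.975 -0.053] yaw,el [102.5   3.1] len 0.04636527163227856 rms 0.003797292583887239
short ['scene'] c [0.499  0.0717 0.0697] axis [-0.664  0.14   0.734] yaw,el [-11.9 -47.2] len 0.049098297315498744 rms 0.004162659362908215
short ['top', 'scene'] c [0.4999 0.0729 0.0681] axis [-0.799 -0.163 -0.579] yaw,el [11.6 35.4] len 0.053783708075962944 rms 0.0075567407944553515
top 980 foot mid [ 0.5457 -0.1251  0.0376] [ 0.50171026 -0.17399405  0.00322712] [ 0.58969867 -0.07617625  0.07204923]
 peg pts 35 [ 0.55086389 -0.12276703  0.06117758]
 circ (0.5502712726593018, -0.1253795474767685) 0.04968378320336342
scene 636 foot mid [ 0.5433 -0.1281  0.0388] [ 0.49727787 -0.17683138  0.00368809] [ 0.58931093 -0.07928241  0.07397161]
 peg pts 20 [ 0.55330942 -0.12754649  0.06113136]
 circ (0.544756293296814, -0.12953953444957733) 0.053745657205581665
```

```bash
python3 - <<'E'
import pickle,cv2
d=pickle.load(open('a.pkl','rb'))
a=d['scene']['color'][130:230,290:450,::-1];cv2.imwrite('pics/z1.png',cv2.resize(a,None,fx=4.5,fy=4.5,interpolation=cv2.INTER_CUBIC))
a=d['top']['color'][150:250,180:340,::-1];cv2.imwrite('pics/z2.png',cv2.resize(a,None,fx=4.5,fy=4.5,interpolation=cv2.INTER_CUBIC))
E
```

```text
(no output)
```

View pics/z1.png

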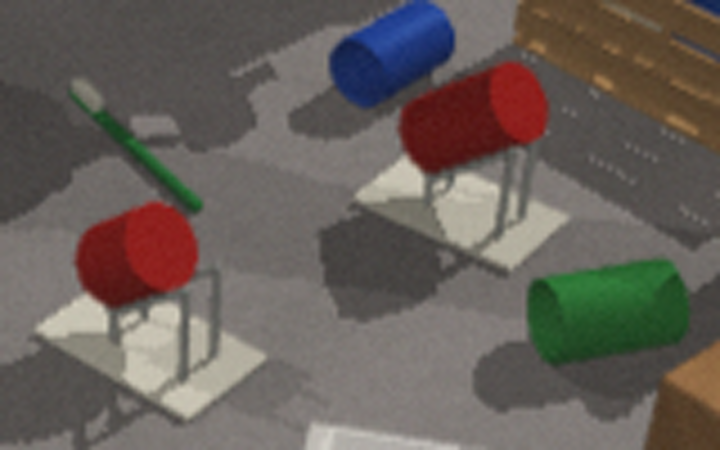

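View pics/z2.png

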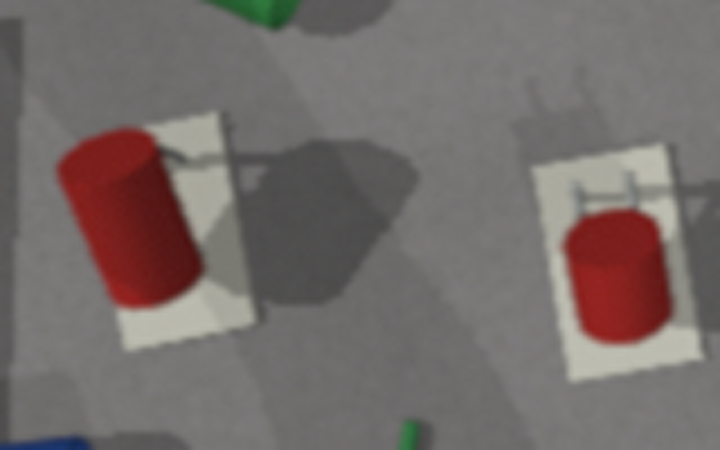

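```bash
python3 - <<'E'
from station import arm
import numpy as np,pickle
from scipy.spatial.transform import Rotation as Ro
from scipy.optimize import least_squares
from h import *
print([x for x in dir(arm) if x[0]!='_'])
s=arm.read_state();q=s['tool_rot'];R=Ro.from_quat(np.r_[q[1:],q[0]]).as_matrix();print(R.round(3))
d=pickle.load(open('a.pkl','rb'));f=d['wrist']
cw=-f['R'].T@f['t'];print('cam in tool',(R.T@(cw-s['eef_pos'])).round(3),'cam fwd in tool',(R.T@f['R'][2]).round(3))
def ax(t,e):return np.array([-np.cos(e)*np.cos(t),-np.cos(e)*np.sin(t),-np.sin(e)])
B={'tall':([.53,.341,.078],.0425,13),'short':([.5,.073,.068],.027,12)}
for k,(c0,hl,y0) in B.items():
  for src in(['top'],['scene'],['top','scene']):
    P=np.vstack([cloud(d[n],red(d[n]))[0] for n in src])
    x=np.r_[c0,np.radians([y0,40])]
    P=P[np.linalg.norm(P-c0,axis=1)<hl+.02]
    for it in range(4):
        a=ax(*x[3:]);r=P-x[:3];t=r@a;rad=np.linalg.norm(r-np.outer(t,a),axis=1)
        side=P[(t>-hl+.006)&(t<hl-.004)&(rad>.022)&(rad<.036)]; base=P[(t<-hl+.006)&(t>-hl-.006)&(rad<.022)]
        def res(x):
            a=ax(*x[3:]);r=side-x[:3];t=r@a
            return np.r_[np.linalg.norm(r-np.outer(t,a),axis=1)-.028,(base-x[:3])@a+hl]
        s=least_squares(res,x,loss='soft_l1',f_scale=.001);x=s.x
    print(k,src,x[:3].round(4),np.degrees(x[3:]).round(1),len(side),len(base),'rms',np.sqrt(np.mean(res(x)**2)))
E
```

```text
['IKError', 'grab_frame', 'hold_point_z', 'job_done', 'read_state']
[[ 0.424 -0.    -0.906]
 [ 0.906 -0.001  0.424]
 [-0.001 -1.    -0.   ]]
cam in tool [-0.001 -0.163  0.081] cam fwd in tool [ 0.001  0.955 -0.296]
tall ['top'] [0.5274 0.3415 0.077 ] [11.9 40. ] 549 124 rms 0.0011325578881015467
tall ['scene'] [0.5274 0.3395 0.0775] [11.9 39.8] 316 105 rms 0.0015742321285011707
tall ['top', 'scene'] [0.5276 0.3405 0.077 ] [11.8 40. ] 865 230 rms 0.0014488075665091604
short ['top'] [0.4981 0.0738 0.0672] [10.  40.5] 277 149 rms 0.0009880988164450428
short ['scene'] [0.498  0.0721 0.068 ] [10.  40.7] 166 157 rms 0.0013470575584143107
short ['top', 'scene'] [0.4982 0.0727 0.0674] [ 9.8 40.5] 442 308 rms 0.0012601462936632215
```

```bash
cat > plan.py <<'E'
import numpy as np
from scipy.spatial.transform import Rotation as Ro, Slerp
from station import arm
def state():
    s=arm.read_state();q=s['tool_rot'];return s,np.array(s['eef_pos']),Ro.from_quat(np.r_[q[1:],q[0]])
def toolR(head,ang):
    """head deg azimuth of plane, ang deg of tool y in plane (-90 = down), camera side inward"""
    h=np.array([np.cos(np.radians(head)),np.sin(np.radians(head)),0]);z=np.array([0,0,1.])
    f=lambda t:np.cos(np.radians(t))*h+np.sin(np.radians(t))*z
    Y=f(ang);Z=f(ang-90);return Ro.from_matrix(np.c_[np.cross(Y,Z),Y,Z])
def plan(p,R,pt,Rt,n=None,show=True):
    rv=(R.inv()*Rt).as_rotvec();D=np.linalg.norm(pt-p);A=np.linalg.norm(rv)
    need=max(D/.024,A/.075)
    n=n or int(np.ceil(need))
    rows=[];w=rv/n
    for i in range(n):
        Ri=R*Ro.from_rotvec(w*i);rows.append(Ri.inv().apply((pt-p)/n)/.025)
    print('dist',D.round(4),'angle',np.degrees(A).round(1),'rows',n,'rot share',(w/.08).round(3))
    for r in rows:print('  dp',r.round(2).tolist())
E
python3 - <<'E'
from plan import *
import pickle
from h import *
d=pickle.load(open('a.pkl','rb'))
p,u,v=cloud(d['scene'])
for nm,(u0,u1,v0,v1) in {'soap':(375,402,70,126),'crate':(405,495,90,160),'gbottle':(450,482,140,196),'box':(430,528,180,255)}.items():
    m=(u>=u0)&(u<u1)&(v>=v0)&(v<v1)&(p[:,2]>.02)&(p[:,0]<.9)
    print(nm,np.percentile(p[m],[2,50,98],axis=0).round(3).tolist())
yaw=np.radians(11.8);e=np.radians(40);a=np.array([-np.cos(e)*np.cos(yaw),-np.cos(e)*np.sin(yaw),-np.sin(e)])
C=np.array([.5275,.3405,.0775]);G=C-.010*a;Rt=toolR(11.8,-110);y=Rt.as_matrix()[:,1];T=G+.0187*y
print('G',G,'T',T,'pre',T-.1*y)
s,p0,R0=state();plan(p0,R0,T-.1*y,Rt)
E
```

```text
soap [[0.223, 0.563, 0.022], [0.266, 0.581, 0.093], [0.286, 0.613, 0.177]]
crate [[0.394, 0.372, 0.024], [0.534, 0.605, 0.086], [0.72, 0.712, 0.167]]
gbottle [[0.586, 0.372, 0.024], [0.715, 0.438, 0.08], [0.793, 0.617, 0.17]]
box [[0.705, 0.223, 0.023], [0.844, 0.312, 0.079], [0.9, 0.445, 0.084]]
G [0.53499856 0.34206653 0.08392788] T [0.52873794 0.34075862 0.06635562] pre [0.56221718 0.3477528  0.16032489]
dist 0.3739 angle 41.8 rows 16 rot share [ 0.263 -0.498  0.087]
  dp [-0.18, 0.15, -0.9]
  dp [-0.21, 0.14, -0.9]
  dp [-0.25, 0.12, -0.89]
  dp [-0.28, 0.1, -0.88]
  dp [-0.32, 0.09, -0.87]
  dp [-0.35, 0.07, -0.86]
  dp [-0.38, 0.05, -0.85]
  dp [-0.42, 0.04, -0.83]
  dp [-0.45, 0.03, -0.82]
  dp [-0.48, 0.01, -0.8]
  dp [-0.51, -0.0, -0.78]
  dp [-0.55, -0.01, -0.76]
  dp [-0.58, -0.03, -0.74]
  dp [-0.6, -0.04, -0.71]
  dp [-0.63, -0.05, -0.69]
  dp [-0.66, -0.06, -0.66]
```

Emit:
jog_arm --series '[{"delta_rot": [0,0,0],"dp": [-0.2,-0.2,-0.9],"grip": 87},{"delta_rot": [0,-0.3,0],"dp": [-0.2,0,-0.9],"grip": 87},{"delta_rot": [0.2,-0.5,0],"dp": [-0.25,0,-0.9],"grip": 87},{"delta_rot": [0.3,-0.5,0.1],"dp": [-0.28,0.1,-0.88],"grip": 87},{"delta_rot": [0.3,-0.5,0.1],"dp": [-0.32,0.1,-0.87],"grip": 87},{"delta_rot": [0.3,-0.5,0.1],"dp": [-0.35,0.1,-0.86],"grip": 87},{"delta_rot": [0.3,-0.5,0.1],"dp": [-0.38,0.1,-0.85],"grip": 87},{"delta_rot": [0.3,-0.5,0.1],"dp": [-0.42,0.1,-0.83],"grip": 87}]'

```text
clock: 1.15
eef_pos: [0.4098, 0.448, 0.2055]
tool_rot: [0.569, -0.504, -0.417, 0.498]
contact_force: [-0.5, -0.0, -0.3]
finger_gap: 1.003
```

```bash
cat > tg.py <<'E'
from plan import *
yaw=np.radians(11.8);e=np.radians(40);a=np.array([-np.cos(e)*np.cos(yaw),-np.cos(e)*np.sin(yaw),-np.sin(e)])
C=np.array([.5275,.3405,.0775]);G=C-.010*a;Rt=toolR(11.8,-110);y=Rt.as_matrix()[:,1];T=G+.0187*y
E
python3 - <<'E'
from tg import *
s,p,R=state();print(s['clock'],p,np.round(s['q'],2),s['contact_force']);plan(p,R,T-.1*y,Rt)
E
```

```text
1.15 [0.40976323 0.44802633 0.20549067] [-0.84  0.38 -0.01  1.44 -0.11  1.43  0.59] [-0.47366544 -0.04310734 -0.3482945 ]
dist 0.188 angle 23.7 rows 8 rot share [ 0.306 -0.561  0.098]
  dp [-0.37, 0.11, -0.86]
  dp [-0.41, 0.1, -0.84]
  dp [-0.44, 0.08, -0.82]
  dp [-0.48, 0.06, -0.81]
  dp [-0.52, 0.05, -0.78]
  dp [-0.55, 0.03, -0.76]
  dp [-0.58, 0.02, -0.74]
  dp [-0.62, 0.0, -0.71]
```

Tracking is nearly 1:1, so I'll continue.

Emit:
jog_arm --series '[{"delta_rot": [0.3,-0.56,0.1],"dp": [-0.37,0.11,-0.86],"grip": 87},{"delta_rot": [0.3,-0.56,0.1],"dp": [-0.41,0.1,-0.84],"grip": 87},{"delta_rot": [0.3,-0.56,0.1],"dp": [-0.44,0.08,-0.82],"grip": 87},{"delta_rot": [0.3,-0.56,0.1],"dp": [-0.48,0.06,-0.81],"grip": 87},{"delta_rot": [0.3,-0.56,0.1],"dp": [-0.52,0.05,-0.78],"grip": 87},{"delta_rot": [0.3,-0.56,0.1],"dp": [-0.55,0.03,-0.76],"grip": 87},{"delta_rot": [0.3,-0.56,0.1],"dp": [-0.58,0.02,-0.74],"grip": 87},{"delta_rot": [0.3,-0.56,0.1],"dp": [-0.62,0,-0.71],"grip": 87},{"delta_rot": [0,0,0],"dp": [0,0,0],"grip": 87}]'

```text
clock: 2.28
eef_pos: [0.5676, 0.3417, 0.154]
tool_rot: [0.515, -0.358, -0.443, 0.641]
contact_force: [-0.2, -0.6, -0.2]
finger_gap: 1.001
```

```bash
python3 - <<'E'
from tg import *
import cv2
s,p,R=state();print(s['clock'],p,np.round(s['q'],2),s['contact_force']);plan(p,R,T-.1*y,Rt,3);plan(p,R,T,Rt)
for n in ['wrist','scene']:
    cv2.imwrite(f'pics/b_{n}.png',arm.grab_frame(n)['color'][:,:,::-1])
E
```

```text
2.275 [0.56763185 0.34167695 0.1539565 ] [-0.55  0.74  0.01  1.06 -0.12  1.69  1.24] [-0.24916592 -0.63754535 -0.16299992]
dist 0.0103 angle 0.8 rows 3 rot share [-0.038  0.031 -0.026]
  dp [0.09, -0.06, 0.08]
  dp [0.09, -0.06, 0.08]
  dp [0.09, -0.06, 0.08]
dist 0.0959 angle 0.8 rows 4 rot share [-0.028  0.023 -0.019]
  dp [0.08, 0.95, 0.05]
  dp [0.08, 0.95, 0.05]
  dp [0.07, 0.95, 0.06]
  dp [0.07, 0.95, 0.06]
```

View pics/b_wrist.png

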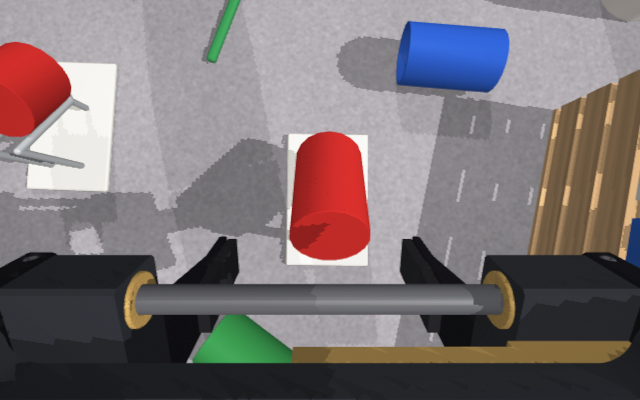

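View pics/b_scene.png

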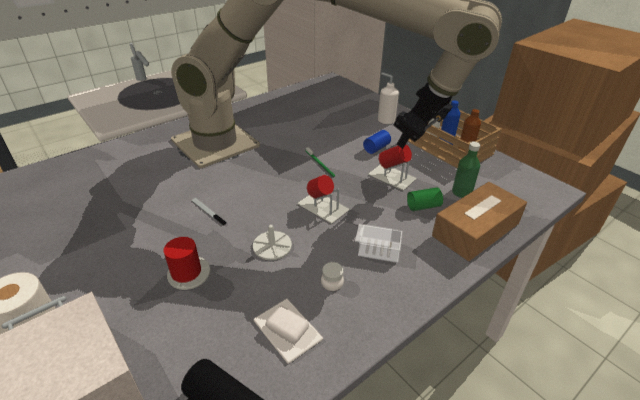

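The cup is upright in the wrist view. Its base centre is near (330,235) and the fingers' midline is near column 319. That is about 8 mm in +x, which agrees with the plan. I'll centre first, then descend.

Emit:
jog_arm --series '[{"delta_rot": [-0.1,0.1,-0.1],"dp": [0.3,0,0.2],"grip": 87},{"delta_rot": [0,0,0],"dp": [0,0.9,0],"grip": 87},{"delta_rot": [0,0,0],"dp": [0,0.9,0],"grip": 87},{"delta_rot": [0,0,0],"dp": [0,0.9,0],"grip": 87},{"delta_rot": [0,0,0],"dp": [0,0,0],"grip": 87}]'

```text
clock: 3.0
eef_pos: [0.5316, 0.353, 0.0965]
tool_rot: [0.516, -0.359, -0.45, 0.634]
contact_force: [-0.0, 0.6, -0.4]
finger_gap: 0.998
```

```bash
python3 - <<'E'
from tg import *
import cv2
s,p,R=state();print(s['clock'],p,np.round(s['q'],2),s['contact_force']);plan(p,R,T,Rt,2)
for n in ['wrist']:
    cv2.imwrite(f'pics/c_{n}.png',arm.grab_frame(n)['color'][:,:,::-1])
E
```

```text
3.0 [0.53161318 0.35296343 0.09653387] [-0.58  0.7  -0.01  1.23 -0.12  1.53  1.22] [-0.02779938  0.60844084 -0.35722198]
dist 0.0327 angle 0.7 rows 2 rot share [0.042 0.045 0.048]
  dp [-0.23, 0.6, -0.1]
  dp [-0.23, 0.6, -0.1]
```

View pics/c_wrist.png

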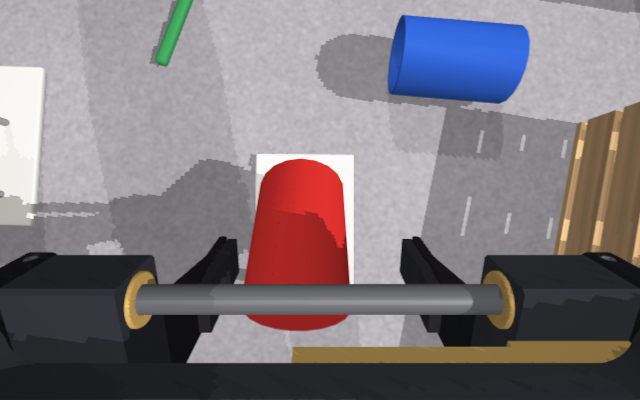

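The cup now sits left of the midline (column 297 against 319), so the last move overshot in +x. The pose shows the same error, so I'll re-centre before going lower.

Emit:
jog_arm --series '[{"delta_rot": [0.1,0.1,0.1],"dp": [-0.45,0.1,-0.15],"grip": 87},{"delta_rot": [0,0,0],"dp": [0,0,0],"grip": 87}]'

```text
clock: 3.3
eef_pos: [0.5389, 0.343, 0.0963]
tool_rot: [0.517, -0.363, -0.446, 0.634]
contact_force: [-0.1, -0.1, 0.4]
finger_gap: 1.0
```

```bash
python3 - <<'E'
from tg import *
s,p,R=state();print(s['clock'],p,s['qd'].round(3) if hasattr(s['qd'],'round') else s['qd'],s['contact_force']);plan(p,R,T,Rt,2)
E
```

```text
3.3 [0.53885787 0.34298873 0.09625207] [-0.014 -0.016 -0.015 -0.014 -0.009 -0.    -0.003] [-0.10346304 -0.10642921  0.4010728 ]
dist 0.0316 angle 0.2 rows 2 rot share [ 0.022 -0.007  0.005]
  dp [-0.0, 0.63, -0.01]
  dp [-0.0, 0.63, -0.01]
```

Emit:
jog_arm --series '[{"delta_rot": [0,0,0],"dp": [0,0.6,0],"grip": 87},{"delta_rot": [0,0,0],"dp": [0,0.55,0],"grip": 87},{"delta_rot": [0,0,0],"dp": [0,0,0],"grip": 87}]'

```text
clock: 3.68
eef_pos: [0.5287, 0.341, 0.0673]
tool_rot: [0.517, -0.363, -0.446, 0.634]
contact_force: [-0.3, -0.2, 1.1]
finger_gap: 1.0
```

```bash
python3 - <<'E'
from tg import *
import cv2
s,p,R=state();print(s['clock'],p,s['contact_force']);plan(p,R,T,Rt,1)
f=arm.grab_frame('scene');cv2.imwrite(f'pics/d_s.png',cv2.resize(f['color'][100:230,300:480,::-1],None,fx=4,fy=4))
cv2.imwrite(f'pics/d_w.png',arm.grab_frame('wrist')['color'][:,:,::-1])
E
```

```text
3.675 [0.52868068 0.34096452 0.067258  ] [-0.25603423 -0.2188562   1.14558737]
dist 0.0009 angle 0.2 rows 1 rot share [ 0.044 -0.017  0.016]
  dp [-0.01, 0.03, -0.01]
```

View pics/d_s.png

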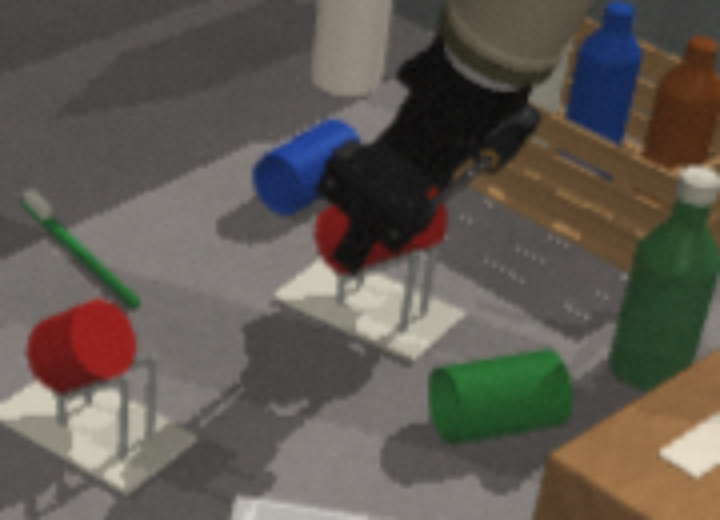

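View pics/d_w.png

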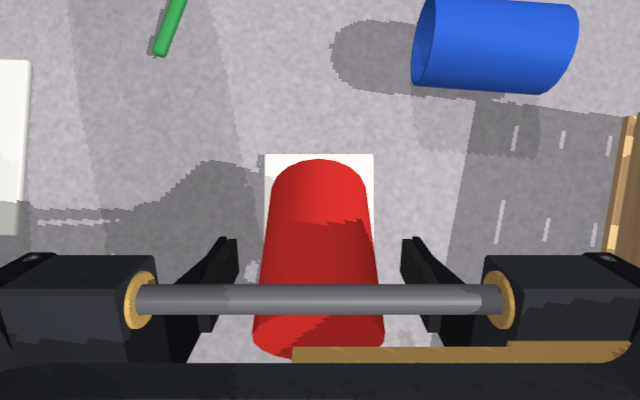

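The cup is centred between the fingers (column about 319) and the fingers straddle it. I'll close the gripper.

Emit:
jog_arm --series '[{"delta_rot": [0,0,0],"dp": [0,0,0],"grip": 50},{"delta_rot": [0,0,0],"dp": [0,0,0],"grip": 50},{"delta_rot": [0,0,0],"dp": [0,0,0],"grip": 50},{"delta_rot": [0,0,0],"dp": [0,0,0],"grip": 50},{"delta_rot": [0,0,0],"dp": [0,0,0],"grip": 50},{"delta_rot": [0,0,0],"dp": [0,0,0],"grip": 50}]'

```text
clock: 4.53
eef_pos: [0.5304, 0.341, 0.0696]
tool_rot: [0.516, -0.364, -0.447, 0.633]
contact_force: [-0.5, -0.4, -0.2]
finger_gap: 0.644
```

```bash
python3 - <<'E'
from tg import *
s,p,R=state();print(s['clock'],p,s['contact_force'],s['finger_gap'])
up=p+[0,0,.13]
plan(p,R,up,R,6)
E
```

```text
4.525 [0.53042898 0.34103911 0.06960407] [-0.54084999 -0.41938105 -0.23540659] 0.6444991410263632
dist 0.13 angle 0.0 rows 6 rot share [0. 0. 0.]
  dp [0.0, -0.82, 0.29]
  dp [0.0, -0.82, 0.29]
  dp [0.0, -0.82, 0.29]
  dp [0.0, -0.82, 0.29]
  dp [0.0, -0.82, 0.29]
  dp [0.0, -0.82, 0.29]
```

Gripped: 0.644 × 87 mm ≈ 56 mm. Now I'll lift straight up.

Emit:
jog_arm --series '[{"delta_rot": [0,0,0],"dp": [0,-0.4,0.14],"grip": 50},{"delta_rot": [0,0,0],"dp": [0,-0.82,0.29],"grip": 50},{"delta_rot": [0,0,0],"dp": [0,-0.82,0.29],"grip": 50},{"delta_rot": [0,0,0],"dp": [0,-0.82,0.29],"grip": 50},{"delta_rot": [0,0,0],"dp": [0,-0.82,0.29],"grip": 50},{"delta_rot": [0,0,0],"dp": [0,-0.82,0.29],"grip": 50}]'

```text
clock: 5.28
eef_pos: [0.5308, 0.3416, 0.199]
tool_rot: [0.516, -0.364, -0.448, 0.633]
contact_force: [-0.7, -1.0, -0.5]
finger_gap: 0.646
```

```bash
python3 - <<'E'
from tg import *
import pickle,cv2
from h import *
s,p,R=state();print(s['clock'],p,np.round(s['q'],2),s['contact_force'],s['finger_gap'])
# peg location: rim circle check with fine masks from first frames
d=pickle.load(open('a.pkl','rb'))
for n in['top','scene']:
    f=d[n];P,u,v=cloud(f)
    m=(P[:,2]>.035)&(P[:,2]<.09)&(np.hypot(P[:,0]-.55,P[:,1]+.126)<.035);t=P[m]
    print(n,m.sum(),t.min(0).round(4),t.max(0).round(4),np.median(t,0).round(4),u[m].min(),u[m].max(),v[m].min(),v[m].max())
    h=cv2.cvtColor(f['color'],cv2.COLOR_RGB2HSV);w=((h[...,1]<50)&(h[...,2]>120))
    z=np.zeros(w.shape,bool);zz=(np.hypot(P[:,0]-.55,P[:,1]+.126)<.062)&(P[:,2]>.006)&(P[:,2]<.016);z[v[zz],u[zz]]=1
    c=max(cv2.findContours(z.astype(np.uint8),cv2.RETR_EXTERNAL,cv2.CHAIN_APPROX_NONE)[0],key=cv2.contourArea)[:,0]
    K=np.array([np.add(o,r*((.011-o[2])/r[2])) for o,r in(ray(f,x) for x in c)])
    q=K[:,:2];A=np.c_[2*q,np.ones(len(q))];x=np.linalg.lstsq(A,(q**2).sum(1),rcond=None)[0];print(' foot circle',x[:2].round(4),np.sqrt(x[2]+x[0]**2+x[1]**2).round(4))
E
```

```text
5.275 [0.53075603 0.34155211 0.19900011] [-0.57  0.62 -0.    1.15 -0.12  1.69  1.2 ] [-0.71749519 -0.98081302 -0.45541275] 0.6459133127761576
top 42 [ 0.5434 -0.13    0.0369] [ 0.5568 -0.1181  0.072 ] [ 0.5498 -0.1224  0.0657] 392 399 188 194
 foot circle [ 0.5506 -0.125 ] 0.048
scene 79 [ 0.5474 -0.1364  0.0353] [ 0.5601 -0.1192  0.074 ] [ 0.5561 -0.1313  0.0546] 268 274 225 239
 foot circle [ 0.5568 -0.1308] 0.0443
```

```bash
cat > tg2.py <<'E'
from tg import *
Rg=Ro.from_quat([-.364,-.447,.633,.516]);off=Rg.inv().apply(C-np.array([.5304,.3410,.0696]));at=Rg.inv().apply(a)
PEG=np.array([.550,-.126])
HEAD=-8
# final R: rotate so that cup axis is exactly down with jaw horizontal
def final(head=HEAD,at=at):
    R=toolR(head,-60);d=R.apply(at);ax=np.cross(d,[0,0,-1]);return Ro.from_rotvec(ax/np.linalg.norm(ax)*np.arcsin(np.linalg.norm(ax)))*R if np.linalg.norm(ax)>1e-6 else R
def tcp(cz,R,off=off): return np.r_[PEG,cz]-R.apply(off)
E
python3 - <<'E'
from tg2 import *
print('off',off.round(4),'axis in tool',at.round(3))
s,p,R=state();Rf=final();print(Rf.as_matrix().round(3),tcp(.185,Rf),tcp(.0545,Rf))
plan(p,R,tcp(.185,Rf),Rf,22)
E
```

```text
off [ 0.0001 -0.0065  0.0054] axis in tool [-0.002  0.862  0.507]
[[ 0.139  0.502 -0.854]
 [ 0.99  -0.068  0.121]
 [ 0.002 -0.862 -0.507]] [ 0.55785207 -0.12719736  0.18217489] [ 0.55785207 -0.12719736  0.05167489]
dist 0.4698 angle 53.5 rows 22 rot share [-0.49   0.201  0.019]
  dp [-0.84, 0.07, 0.11]
  dp [-0.85, 0.07, 0.1]
  dp [-0.85, 0.06, 0.09]
  dp [-0.85, 0.06, 0.07]
  dp [-0.85, 0.06, 0.06]
  dp [-0.85, 0.06, 0.05]
  dp [-0.85, 0.06, 0.04]
  dp [-0.85, 0.06, 0.03]
  dp [-0.85, 0.06, 0.02]
  dp [-0.85, 0.06, 0.01]
  dp [-0.85, 0.06, -0.0]
  dp [-0.85, 0.06, -0.02]
  dp [-0.85, 0.06, -0.03]
  dp [-0.85, 0.07, -0.04]
  dp [-0.85, 0.07, -0.05]
  dp [-0.85, 0.07, -0.06]
  dp [-0.85, 0.08, -0.07]
  dp [-0.85, 0.08, -0.08]
  dp [-0.84, 0.09, -0.09]
  dp [-0.84, 0.09, -0.1]
  dp [-0.84, 0.1, -0.11]
  dp [-0.84, 0.1, -0.12]
```

Emit:
jog_arm --series '[{"delta_rot": [-0.25,0.1,0],"dp": [-0.4,0,0.05],"grip": 50},{"delta_rot": [-0.5,0.2,0],"dp": [-0.85,0,0.1],"grip": 50},{"delta_rot": [-0.5,0.2,0],"dp": [-0.85,0,0.1],"grip": 50},{"delta_rot": [-0.5,0.2,0],"dp": [-0.85,0.05,0.08],"grip": 50},{"delta_rot": [-0.5,0.2,0],"dp": [-0.85,0.05,0.06],"grip": 50},{"delta_rot": [-0.5,0.2,0],"dp": [-0.85,0.05,0.05],"grip": 50},{"delta_rot": [-0.5,0.2,0],"dp": [-0.85,0.05,0.04],"grip": 50},{"delta_rot": [-0.5,0.2,0],"dp": [-0.85,0.05,0.02],"grip": 50},{"delta_rot": [-0.5,0.2,0],"dp": [-0.85,0.05,0],"grip": 50},{"delta_rot": [-0.5,0.2,0],"dp": [-0.85,0.05,0],"grip": 50}]'

```text
clock: 6.52
eef_pos: [0.5437, 0.1274, 0.1972]
tool_rot: [-0.467, 0.509, 0.523, -0.499]
contact_force: [0.1, 0.1, -0.8]
finger_gap: 0.643
```

```bash
python3 - <<'E'
from tg2 import *
s,p,R=state();print(s['clock'],p,np.round(s['q'],2),s['contact_force'],s['finger_gap']);Rf=final()
plan(p,R,tcp(.185,Rf),Rf)
E
```

```text
6.525 [0.54372923 0.12743961 0.19721344] [-0.43  0.15  0.1   1.74  0.02  1.19  1.28] [ 0.12809478  0.05951434 -0.79250586] 0.6433850247368722
dist 0.2555 angle 28.6 rows 11 rot share [-0.526  0.21   0.04 ]
  dp [-0.93, 0.07, -0.0]
  dp [-0.93, 0.08, -0.02]
  dp [-0.93, 0.08, -0.03]
  dp [-0.92, 0.08, -0.04]
  dp [-0.92, 0.09, -0.05]
  dp [-0.92, 0.09, -0.06]
  dp [-0.92, 0.1, -0.08]
  dp [-0.92, 0.11, -0.09]
  dp [-0.92, 0.11, -0.1]
  dp [-0.91, 0.12, -0.11]
  dp [-0.91, 0.13, -0.12]
```

Emit:
jog_arm --series '[{"delta_rot": [-0.5,0.2,0.04],"dp": [-0.9,0.07,0],"grip": 50},{"delta_rot": [-0.5,0.2,0.04],"dp": [-0.9,0.08,-0.02],"grip": 50},{"delta_rot": [-0.5,0.2,0.04],"dp": [-0.9,0.08,-0.03],"grip": 50},{"delta_rot": [-0.5,0.2,0.04],"dp": [-0.9,0.08,-0.04],"grip": 50},{"delta_rot": [-0.5,0.2,0.04],"dp": [-0.9,0.09,-0.05],"grip": 50},{"delta_rot": [-0.5,0.2,0.04],"dp": [-0.9,0.09,-0.06],"grip": 50},{"delta_rot": [-0.5,0.2,0.04],"dp": [-0.9,0.1,-0.08],"grip": 50},{"delta_rot": [-0.5,0.2,0.04],"dp": [-0.9,0.1,-0.09],"grip": 50},{"delta_rot": [-0.5,0.2,0.04],"dp": [-0.8,0.1,-0.1],"grip": 50},{"delta_rot": [-0.5,0.2,0.04],"dp": [-0.6,0.1,-0.1],"grip": 50},{"delta_rot": [0,0,0],"dp": [0,0,0],"grip": 50}]'

```text
clock: 7.9
eef_pos: [0.5474, -0.1053, 0.1816]
tool_rot: [-0.386, 0.645, 0.564, -0.341]
contact_force: [-0.3, -0.2, -0.9]
finger_gap: 0.644
```

```bash
python3 - <<'E'
from tg2 import *
import cv2,pickle
s,p,R=state();print(s['clock'],p,np.round(s['q'],2),s['contact_force'],s['finger_gap']);Rf=final()
plan(p,R,tcp(.185,Rf),Rf)
d={n:arm.grab_frame(n) for n in['scene','top']};pickle.dump(d,open('e.pkl','wb'))
cv2.imwrite('pics/e_s.png',cv2.resize(d['scene']['color'][130:300,190:380,::-1],None,fx=3.5,fy=3.5));cv2.imwrite('pics/e_t.png',cv2.resize(d['top']['color'][120:290,300:500,::-1],None,fx=3.5,fy=3.5))
E
```

```text
7.9 [ 0.54744485 -0.10529559  0.18156048] [-0.22 -0.14  0.29  2.15  0.11  0.64  1.45] [-0.34049274 -0.18700482 -0.899389  ] 0.6437876264415753
dist 0.0243 angle 2.6 rows 2 rot share [-0.271  0.065 -0.009]
  dp [-0.41, 0.11, -0.24]
  dp [-0.41, 0.12, -0.24]
```

View pics/e_s.png

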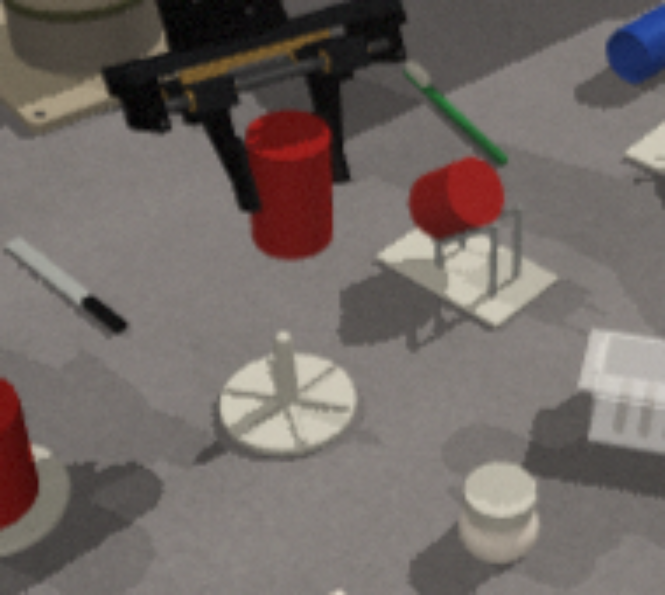

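View pics/e_t.png

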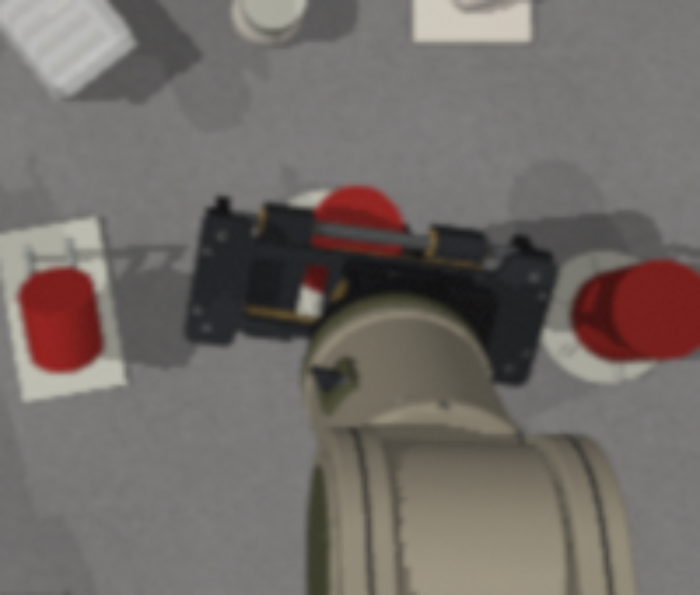

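The cup hangs mouth down near the peg. I'll measure its true axis and centre.

```bash
cat > fitcup.py <<'E'
import numpy as np,cv2
from h import *
from scipy.optimize import least_squares
def fit(fs,c0,a0=(0,0,-1),hl=.0425):
    P=np.vstack([cloud(f,cv2.erode(red(f).astype(np.uint8),np.ones((2,2)))>0)[0] for f in fs]);P=P[np.linalg.norm(P-c0,axis=1)<hl+.025]
    x=np.r_[c0,0,0]
    def ax(x):v=np.array([x[3],x[4],-1.]);return v/np.linalg.norm(v)
    for it in range(6):
        a=ax(x);r=P-x[:3];t=r@a;rad=np.linalg.norm(r-np.outer(t,a),axis=1)
        side=P[(t>-hl+.006)&(t<hl-.004)&(rad>.02)&(rad<.036)];base=P[(t<-hl+.007)&(t>-hl-.007)&(rad<.022)]
        def res(x):
            a=ax(x);r=side-x[:3];t=r@a
            return np.r_[np.linalg.norm(r-np.outer(t,a),axis=1)-.028,(base-x[:3])@a+hl]
        x=least_squares(res,x,loss='soft_l1',f_scale=.001).x
    return x[:3],ax(x),len(side),len(base),np.sqrt(np.mean(res(x)**2))
E
python3 - <<'E'
from tg2 import *
from fitcup import *
import pickle
d=pickle.load(open('e.pkl','rb'))
s,p,R=state();print('pred',p+R.apply(off),R.apply(at))
for fs in(['scene'],['scene','top']):
    c,ax,n,m,r=fit([d[k] for k in fs],p+R.apply(off));print(fs,c.round(4),ax.round(3),n,m,r,'off',R.inv().apply(c-p).round(4),'at',R.inv().apply(ax).round(3))
E
```

```text
pred [ 0.54066249 -0.10274801  0.18531034] [-4.39123908e-02 -8.71873919e-04 -9.99035005e-01]
['scene'] [ 0.539  -0.1049  0.1858] [-0.045  0.001 -0.999] 533 172 0.0011820210222694616 off [-0.0022 -0.0075  0.0064] at [-0.001  0.861  0.508]
['scene', 'top'] [ 0.539  -0.1048  0.1856] [-0.048  0.001 -0.999] 549 328 0.0011999686540384935 off [-0.0022 -0.0074  0.0065] at [-0.001  0.86   0.51 ]
```

The fit agrees with the prediction to within 2 mm and 0.3°. I'll align over the peg while still above it.

Emit:
jog_arm --series '[{"delta_rot": [-0.27,0.06,0],"dp": [-0.41,0.11,-0.24],"grip": 50},{"delta_rot": [-0.27,0.06,0],"dp": [-0.3,0.11,-0.24],"grip": 50},{"delta_rot": [0,0,0],"dp": [0,0,0],"grip": 50},{"delta_rot": [0,0,0],"dp": [0,0,0],"grip": 50}]'

```text
clock: 8.5
eef_pos: [0.5605, -0.1233, 0.1834]
tool_rot: [-0.374, 0.654, 0.571, -0.326]
contact_force: [0.0, 0.3, -0.3]
finger_gap: 0.644
```

```bash
cat > st.py <<'E'
from tg2 import *
import sys
def go(cz,n=None):
    s,p,R=state();Rf=final();print(round(s['clock'],2),p.round(4),'q',np.round(s['q'],2),'F',np.round(s['contact_force'],1),'gap',round(s['finger_gap'],3),'cup',(p+R.apply(off)).round(4),R.apply(at).round(3))
    plan(p,R,tcp(cz,Rf),Rf,n)
if __name__=='__main__':go(float(sys.argv[1]),int(sys.argv[2]) if len(sys.argv)>2 else None)
E
python3 st.py .185 1; python3 st.py .065
```

```text
8.5 [ 0.5605 -0.1233  0.1834] q [-0.21 -0.13  0.33  2.15  0.08  0.58  1.51] F [ 0.   0.3 -0.3] gap 0.644 cup [ 0.5526 -0.1221  0.1862] [ 0.002 -0.002 -1.   ]
dist 0.0049 angle 0.3 rows 1 rot share [0.031 0.057 0.005]
  dp [-0.17, 0.0, 0.1]
8.5 [ 0.5605 -0.1233  0.1834] q [-0.21 -0.13  0.33  2.15  0.08  0.58  1.51] F [ 0.   0.3 -0.3] gap 0.644 cup [ 0.5526 -0.1221  0.1862] [ 0.002 -0.002 -1.   ]
dist 0.1214 angle 0.3 rows 6 rot share [0.005 0.009 0.001]
  dp [-0.03, 0.69, 0.42]
  dp [-0.03, 0.69, 0.42]
  dp [-0.03, 0.69, 0.42]
  dp [-0.03, 0.69, 0.42]
  dp [-0.03, 0.69, 0.42]
  dp [-0.03, 0.69, 0.42]
```

Emit:
jog_arm --series '[{"delta_rot": [0,0,0],"dp": [-0.13,0,0.08],"grip": 50},{"delta_rot": [0,0,0],"dp": [0,0.5,0.29],"grip": 50},{"delta_rot": [0,0,0],"dp": [0,0.68,0.4],"grip": 50},{"delta_rot": [0,0,0],"dp": [0,0.68,0.4],"grip": 50},{"delta_rot": [0,0,0],"dp": [0,0,0],"grip": 50}]'

```text
clock: 9.12
eef_pos: [0.5574, -0.1258, 0.1243]
tool_rot: [-0.374, 0.654, 0.571, -0.327]
contact_force: [0.8, 0.4, -0.2]
finger_gap: 0.645
```

```bash
python3 st.py .065; python3 - <<'E'
from station import arm
import cv2
from fitcup import *
f=arm.grab_frame('scene');print(fit([f],np.array([.55,-.126,.13])))
cv2.imwrite('pics/f_s.png',cv2.resize(f['color'][130:300,190:380,::-1],None,fx=3.5,fy=3.5))
E
```

```text
9.12 [ 0.5574 -0.1258  0.1243] q [-0.21 -0.05  0.36  2.22  0.02  0.43  1.56] F [ 0.8  0.4 -0.2] gap 0.645 cup [ 0.5496 -0.1246  0.1271] [ 0.    -0.002 -1.   ]
dist 0.0622 angle 0.3 rows 3 rot share [0.003 0.023 0.002]
  dp [-0.02, 0.72, 0.41]
  dp [-0.02, 0.72, 0.41]
  dp [-0.02, 0.72, 0.41]
(array([ 0.54887121, -0.12544026,  0.12813885]), array([-0.00262789,  0.00367289, -0.9999898 ]), 502, 168, np.float64(0.0011904432761633671))
```

View pics/f_s.png

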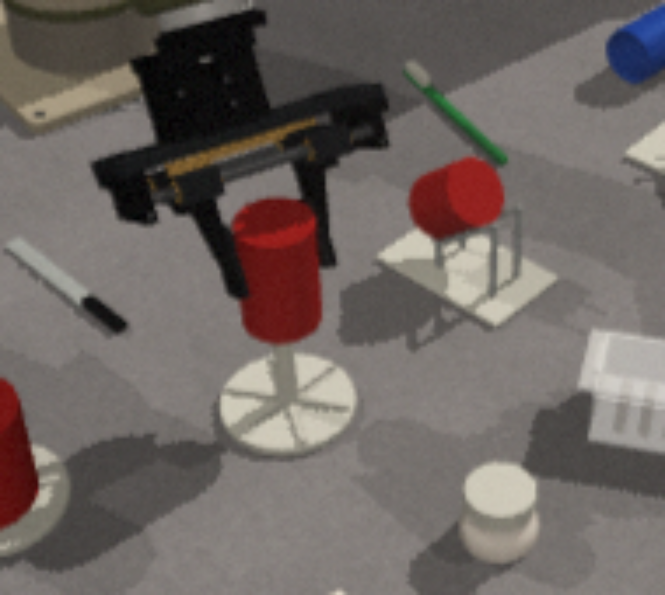

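The cup is level over the peg and fits at (0.549, -0.125, 0.128). I'll descend to about 10 mm above seated.

Emit:
jog_arm --series '[{"delta_rot": [0,0,0],"dp": [0,0.55,0.31],"grip": 50},{"delta_rot": [0,0,0],"dp": [0,0.7,0.4],"grip": 50},{"delta_rot": [0,0,0],"dp": [0,0.6,0.35],"grip": 50},{"delta_rot": [0,0,0],"dp": [0,0.15,0.09],"grip": 50},{"delta_rot": [0,0,0],"dp": [0,0,0],"grip": 50}]'

```text
clock: 9.8
eef_pos: [0.5621, -0.1259, 0.071]
tool_rot: [-0.371, 0.655, 0.573, -0.324]
contact_force: [0.3, -0.4, 0.1]
finger_gap: 0.646
```

```bash
python3 st.py .0545; python3 - <<'E'
from station import arm
import cv2
from fitcup import *
f=arm.grab_frame('scene');print(fit([f],np.array([.55,-.126,.07])))
cv2.imwrite('pics/g_s.png',cv2.resize(f['color'][180:300,210:330,::-1],None,fx=5,fy=5))
E
```

```text
9.8 [ 0.5621 -0.1259  0.071 ] q [-0.21  0.07  0.36  2.26 -0.11  0.28  1.69] F [ 0.3 -0.4  0.1] gap 0.646 cup [ 0.5542 -0.1247  0.0737] [ 0.009 -0.003 -1.   ]
dist 0.0198 angle 0.6 rows 1 rot share [0.113 0.069 0.022]
  dp [-0.08, 0.58, 0.53]
(array([ 0.55345348, -0.12564225,  0.07478538]), array([ 0.00551402, -0.00148267, -0.9999837 ]), 453, 165, np.float64(0.0011936714489229085))
```

View pics/g_s.png

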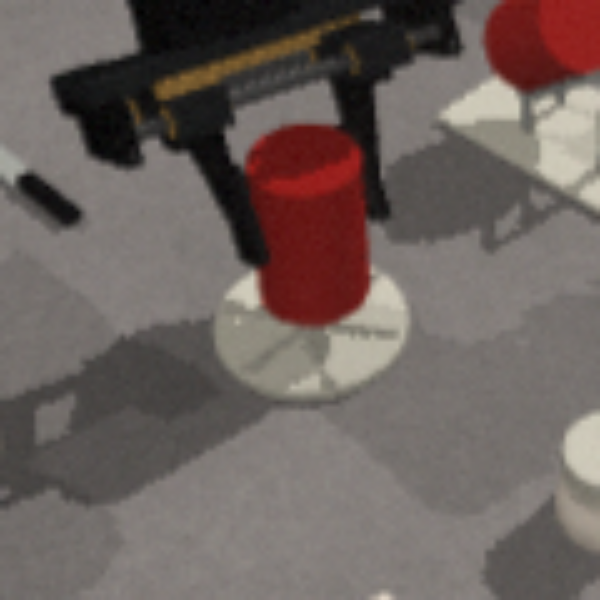

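Emit:
jog_arm --series '[{"delta_rot": [0.1,0.07,0],"dp": [-0.08,0.15,0.3],"grip": 50},{"delta_rot": [0,0,0],"dp": [0,0.3,0.17],"grip": 50},{"delta_rot": [0,0,0],"dp": [0,0,0],"grip": 50}]'

```text
clock: 10.22
eef_pos: [0.5581, -0.1274, 0.056]
tool_rot: [-0.375, 0.655, 0.571, -0.324]
contact_force: [0.0, -0.8, -0.7]
finger_gap: 0.645
```

```bash
python3 st.py .0545 2
```

```text
10.22 [ 0.5581 -0.1274  0.056 ] q [-0.19  0.09  0.35  2.27 -0.17  0.25  1.74] F [ 0.  -0.8 -0.7] gap 0.645 cup [ 0.5502 -0.1262  0.0588] [ 0.003  0.002 -1.   ]
dist 0.0043 angle 0.2 rows 2 rot share [ 0.019 -0.005  0.014]
  dp [0.0, 0.07, 0.05]
  dp [0.0, 0.07, 0.05]
```

Emit:
jog_arm --series '[{"delta_rot": [0,0,0],"dp": [0,0.08,0.05],"grip": 50},{"delta_rot": [0,0,0],"dp": [0,0.04,0.02],"grip": 50}]'

```text
clock: 10.48
eef_pos: [0.5582, -0.1274, 0.0524]
tool_rot: [-0.375, 0.655, 0.571, -0.323]
contact_force: [-0.3, 0.2, -0.3]
finger_gap: 0.645
```

```bash
python3 st.py .0545 1
```

```text
10.47 [ 0.5582 -0.1274  0.0524] q [-0.18  0.1   0.35  2.27 -0.19  0.24  1.75] F [-0.3  0.2 -0.3] gap 0.645 cup [ 0.5504 -0.1262  0.0552] [ 0.004  0.002 -1.   ]
dist 0.0008 angle 0.2 rows 1 rot share [ 0.041 -0.01   0.028]
  dp [0.01, 0.02, 0.03]
```

Emit:
jog_arm --series '[{"delta_rot": [0,0,0],"dp": [0,0.04,0.02],"grip": 50}]'

```text
clock: 10.6
eef_pos: [0.5584, -0.1274, 0.0513]
tool_rot: [-0.375, 0.655, 0.571, -0.323]
contact_force: [1.0, -0.2, 2.8]
finger_gap: 0.646
```

```bash
python3 st.py .0545 1|head -1;python3 - <<'E'
from station import arm
import cv2
from fitcup import *
f=arm.grab_frame('scene');print(fit([f],np.array([.55,-.126,.055])))
cv2.imwrite('pics/h_s.png',cv2.resize(f['color'][180:300,210:330,::-1],None,fx=5,fy=5))
E
```

```text
10.6 [ 0.5584 -0.1274  0.0513] q [-0.18  0.1   0.34  2.27 -0.19  0.24  1.76] F [ 1.  -0.2  2.8] gap 0.646 cup [ 0.5506 -0.1262  0.0541] [ 0.004  0.002 -1.   ]
(array([ 0.54983352, -0.1269513 ,  0.05481124]), array([-4.79536196e-04,  1.43696587e-03, -9.99998853e-01]), 437, 163, np.float64(0.0012139324986950213))
```

View pics/h_s.png

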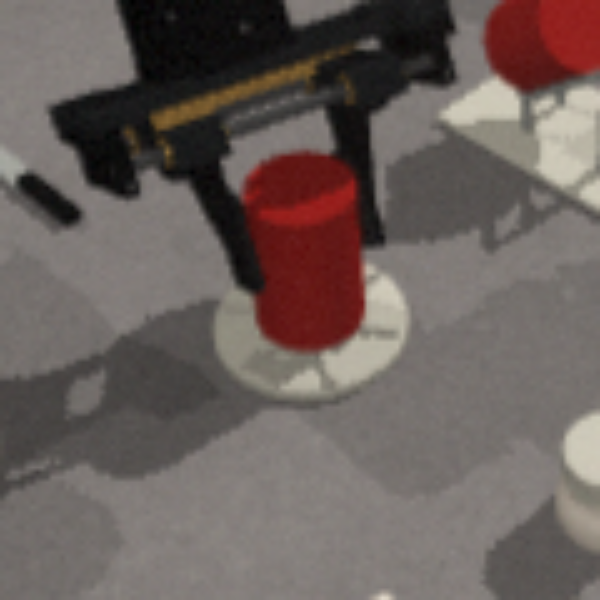

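The upward force is 2.8 N and the cup centre is at 54.1–54.8 mm, where 54.5 mm is seated. The rim has met the foot. I'll nudge down slightly to confirm, then open.

Emit:
jog_arm --series '[{"delta_rot": [0,0,0],"dp": [0,0.02,0.01],"grip": 50}]'

```text
clock: 10.78
eef_pos: [0.559, -0.1275, 0.0512]
tool_rot: [-0.375, 0.655, 0.571, -0.323]
contact_force: [-2.6, 0.3, 6.5]
finger_gap: 0.644
```

```bash
python3 st.py .0545 1|head -1
```

```text
10.78 [ 0.559  -0.1275  0.0512] q [-0.18  0.1   0.34  2.27 -0.2   0.24  1.76] F [-2.6  0.3  6.5] gap 0.644 cup [ 0.5511 -0.1263  0.054 ] [ 0.005  0.002 -1.   ]
```

The force rose to 6.5 N with no further descent, so the cup is seated. Releasing.

Emit:
jog_arm --series '[{"delta_rot": [0,0,0],"dp": [0,0,0],"grip": 60},{"delta_rot": [0,0,0],"dp": [0,0,0],"grip": 68},{"delta_rot": [0,0,0],"dp": [0,0,0],"grip": 87},{"delta_rot": [0,0,0],"dp": [0,0,0],"grip": 87},{"delta_rot": [0,0,0],"dp": [0,0,0],"grip": 87}]'

```text
clock: 11.4
eef_pos: [0.559, -0.1274, 0.0512]
tool_rot: [-0.375, 0.655, 0.571, -0.323]
contact_force: [0.7, 0.2, 0.3]
finger_gap: 0.977
```

```bash
python3 st.py .0545 1|head -1;python3 - <<'E'
from station import arm
import cv2
from fitcup import *
f=arm.grab_frame('scene');print(fit([f],np.array([.55,-.126,.055])))
cv2.imwrite('pics/i_s.png',cv2.resize(f['color'][180:300,210:330,::-1],None,fx=5,fy=5))
cv2.imwrite('pics/i_w.png',arm.grab_frame('wrist')['color'][:,:,::-1])
E
```

```text
11.4 [ 0.559  -0.1274  0.0512] q [-0.18  0.1   0.34  2.27 -0.2   0.24  1.76] F [0.7 0.2 0.3] gap 0.977 cup [ 0.5511 -0.1262  0.054 ] [ 0.005  0.002 -1.   ]
(array([ 0.55049808, -0.12699704,  0.05519903]), array([ 0.00429544, -0.00487629, -0.99997889]), 444, 162, np.float64(0.001181165876926398))
```

View pics/i_s.png

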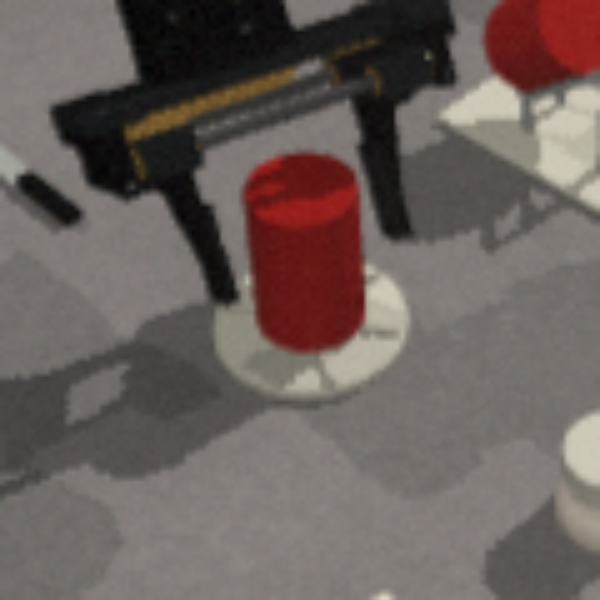

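View pics/i_w.png

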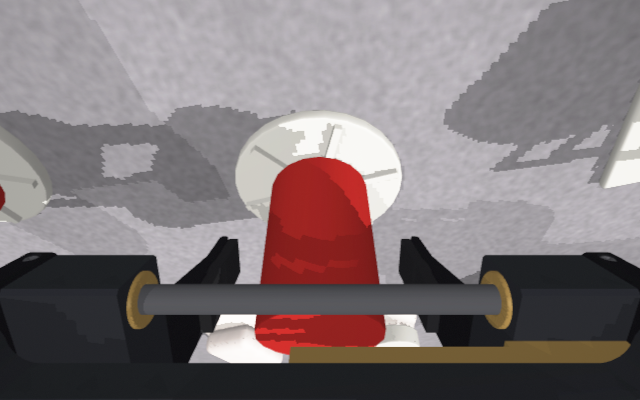

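The cup stands clear between the open fingers (wrist view columns 255–385, fingers at about 237 and 403). I'll retract along the fingers first, then up.

Emit:
jog_arm --series '[{"delta_rot": [0,0,0],"dp": [0,-0.5,0],"grip": 87},{"delta_rot": [0,0,0],"dp": [0,-0.6,-0.15],"grip": 87},{"delta_rot": [0,0,0],"dp": [0,-0.7,-0.3],"grip": 87},{"delta_rot": [0,0,0],"dp": [0,-0.8,-0.45],"grip": 87},{"delta_rot": [0,0,0],"dp": [0,-0.8,-0.45],"grip": 87},{"delta_rot": [0,0,0],"dp": [0,-0.8,-0.45],"grip": 87},{"delta_rot": [0,0,0],"dp": [0,-0.8,-0.45],"grip": 87},{"delta_rot": [0,0,0],"dp": [0,-0.8,-0.45],"grip": 87},{"delta_rot": [0,0,0],"dp": [0,0,0],"grip": 87}]'

```text
clock: 12.62
eef_pos: [0.5417, -0.1262, 0.2149]
tool_rot: [-0.375, 0.655, 0.571, -0.323]
contact_force: [0.7, 0.2, -0.7]
finger_gap: 1.0
```

```bash
python3 st.py .0545 1|head -1;python3 - <<'E'
from station import arm
import cv2,pickle
from fitcup import *
f=arm.grab_frame('scene');t=arm.grab_frame('top');print(fit([f],np.array([.55,-.126,.055])))
d=pickle.load(open('a.pkl','rb'))
for c in([.498,.073,.067],[.505,-.335,.05]):
    for g in(d['scene'],f):
        P=cloud(g,red(g))[0];P=P[np.linalg.norm(P-c,axis=1)<.07];print(len(P),P.mean(0).round(4))
cv2.imwrite('pics/j_s.png',f['color'][:,:,::-1]);cv2.imwrite('pics/j_t.png',t['color'][:,:,::-1])
E
```

```text
12.62 [ 0.5417 -0.1262  0.2149] q [-0.22 -0.22  0.33  2.15  0.12  0.67  1.48] F [ 0.7  0.2 -0.7] gap 1.0 cup [ 0.5338 -0.125   0.2177] [ 0.004  0.002 -1.   ]
(array([ 0.55042747, -0.12687516,  0.05516467]), array([ 0.00642982,  0.00638802, -0.99995892]), 443, 170, np.float64(0.001204074454611346))
440 [0.5099 0.0636 0.0809]
438 [0.5101 0.0637 0.081 ]
1270 [ 0.5219 -0.3443  0.0709]
1261 [ 0.522  -0.3442  0.0708]
```

View pics/j_s.png

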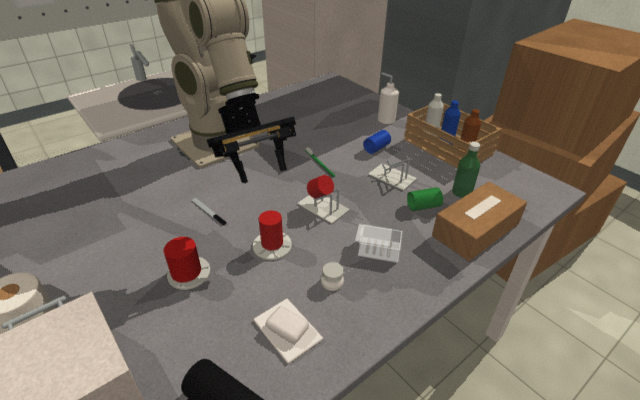

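The tall cup stands level on the free peg's foot at scene (271,232). The short cup and the beaker haven't moved, and the gripper is clear. Handing in.

```bash
python3 -c "
from station import arm
print(arm.job_done(), arm.read_state()['clock'])"
```

```text
the job is handed in; nothing more can be done
the job is handed in; nothing more can be done
```

The taller cup now stands upside down over the free peg, level on its rim on the peg's foot. I gripped it across its sides, lifted it, turned it mouth down and lowered it until the foot pushed back. Upward force was 2.8 N at first touch and 6.5 N at the last nudge. Then I opened the fingers and backed off. The robot clock read about 12.7 s when I handed the job in.

- **Placement:** in the final scene camera fit, the cup is within 0.5° of vertical and about 1 mm from the peg axis. Its centre measures 55.2 mm above the counter, where seated should be 54.5 mm; the camera calibration is only good to about 2 mm.
- **Other cups:** the shorter cup and the beaker show shifts of 0.2 mm or less between the first and last pictures.
- **Disagreements:** the cup's position predicted from the arm and its position from the cameras differed by up to about 2 mm, within calibration. On the way down to the grasp, one sideways correction overshot by about 11 mm and I fixed it before going lower; nothing was touched.

No check failed, and the gripper was clear of everything at hand-in.

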